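# Fit the juicer's reamer and hold its run lever half down

### The arm

A 6-joint arm with a two-finger parallel gripper is mounted at the origin on the work surface. World frame = base frame: x ahead of the robot, y to its left, z up, the work surface at z = 0. Lengths are in mm, angles in rad, forces in N, time in s.
With the tool pointing down it reaches from about 325 to 875 mm from the base axis. Payload 4.4 kg.
Tool frame: the origin (TCP) lies on the centre line of the jaws, within the pads' length; the fingertips stand ahead of it and the grasp point (between the pads) lies 6 mm ahead of it (ctrl.tcp_to_tips is the z of the fingertips in the tool frame, in mm); z points along the fingers, y is the direction in which the jaws open and shut (so a half turn about z gives the same grasp; the last joint's range is limited). The gripper opens to 85 mm and grips with 20 to 120 N. Pads are 22 mm wide; open, the fingers measure 114 mm over their backs; the gripper's body (76 mm by 85 mm) begins 54 mm behind the grasp point. The pads swing forward as they close: fully open they stand 13 mm farther back than shut.
Start: joints at [-1.494, 0.207, 1.542, -0, 1.393, -0.15], TCP at [129.842, -560.15, 232.882] pointing down, gripper open.
Joint ranges: [-2.73, 2.73], [-0.86, 2.22], [0.23, 2.46], [-1.11, 4.25], [0.08, 2.63], [-2.82, 2.82]. Speed limits (rad/s): [2.79, 2.79, 3.14, 3.14, 3.14, 3.14].

### API

Orientations are given as a 3x3 rotation matrix whose columns are the frame's x, y, z axes.
In Python, from plant import ctrl, sensors, optics gives the robot as it stands. Calls block until the motion is done:
- ctrl.move_ptp(position, orientation): joint-space move of the TCP to a pose.
- ctrl.move_l(position, rot=None, vel=150, threshold=None): straight line of the TCP; rot=None keeps the orientation; vel is the mean speed in mm/s. With threshold (N) it stops when the force on the tool has changed by that much, and returns True; else False.
- ctrl.set_joints(angles): joint-space move.
- ctrl.gripper_to(opening, force=None): finger opening in mm; force is the grip in N (None keeps the last); returns when the fingers have stopped.
- ctrl.hold(seconds).
- ctrl.solve_ik(position, orientation): joint angles nearest the present ones, or None.
- sensors.read_state(): the state.
- optics.grab_frame(name): name is "scene" or "top" or "wrist"; returns (picture, depth): 384x512x3 uint8, red, green, blue; 384x512 float32, mm along the optical axis (not along the pixel's ray), 0 where there is no reading.
- optics.camera_params(name): a dict with "mtx" (3x3 intrinsics, pixels), "R" (3x3) and "t" (3): a world point X has camera coordinates R X + t; the wrist camera has in their place "T_tool_cam" (4x4, takes a point from camera to tool coordinates, whose origin is the TCP and whose axes are the flange's). Camera axes: x right, y down, z forward; pixel columns grow to the right and rows downward; lengths in mm; the calibration is good to about 2 mm. The wrist camera is an equidistant fisheye: a pixel r from the principal point sees the ray r / f radians off the axis. A picture is of the moment at which its call begins: read the wrist's pose just before it. camera_params takes no time and is no camera call.
A pose or a line that the arm cannot do raises ctrl.MotionError and nothing moves.
- ctrl.finish_job(): hands the job in, once; it reports no verdict.
The state is a dict: "t": time; "q": joint angles; "qvel": joint speeds; "tau": joint torques, N m; "eef_pos": TCP position; "eef_rot": TCP orientation; "force": force on the tool from outside, world axes, zero at the start; "wrist_torque": the same for the moment, N m; "grip_width": finger opening in mm.
Only numpy, scipy, OpenCV 4.12 (cv2) and the standard library are available. Lean on these libraries where they do the work, as an engineer would, in place of code of your own. Each camera call takes 0.05 s, during which the arm holds its last target.

### The job

Push the larger of the two reamers fully home on the citrus juicer's upright spindle and let go of it. Only then press the juicer's spring-loaded run lever down with the fingertips to half of its travel, where the lever lies level, never down to its stop, and keep it there: the program finishes while the lever is still being held. Leave the small reamer, the orange half and the glass where they are.

Things in the scene. Friction and masses are not known exactly. Their poses are not given: they have to be found in the camera images.
- big_reamer: The larger citrus reamer, grey plastic: round collar 48 mm across and 34 mm high, with a ribbed dome narrower than the collar on top; 68 mm high in all, about 90 g. A blind bore 17 mm wide and 34 mm deep opens in the underside. Stands upright on a cream cutting board whose top is 20 mm above the counter. Origin: centre of the underside; z up along its axis. Grip it by the collar.
- small_reamer: The other reamer, same material and shape but smaller: collar 34 mm in diameter and 34 mm high, 54 mm high in all; on the same board, at least 105 mm (centre to centre) from the big one. Not to be used. Origin: centre of the underside.
- orange_half: Half an orange lying cut face down on the board, 75 mm in diameter, 37 mm high. Leave alone. Origin: centre of the underside.
- glass: Drinking glass, 62 mm in diameter, 78 mm high, standing on the counter under the juicer's spout, at the juicer's side. Leave alone. Origin: centre of the underside.
- seat (a point): On the juicer (fixed steel box 130 x 150 mm, 82 mm high): centre of the flat round seat, 54 mm across, 102 mm above the counter, on which the reamer's underside rests when home. The spindle, a steel pin 14 mm thick with a tapered tip, rises 28 mm above this point. The drip dish around it, 128 mm across, is 12 mm lower. x points from the juicer's front (lever side) to its back, z up.
- pivot (a point): Axis of the run lever's hinge, at the middle of the juicer's front, 75 mm in front (-x of the seat) of the spindle, 70 mm above the counter; axes as those of seat. When the lever is level, its whole top face lies at this height.
- paddle (a point): Centre of the top face of the run lever's black paddle (36 mm long, 44 mm wide, 10 mm thick), 72 mm out from the hinge axis, in the plane of the lever's top. The lever sticks out of the juicer's front (towards -x of seat); the point's z is normal to the paddle's top.
- lever (a joint): Run lever angle, rad: 0 = released (tilted up 0.2 rad, paddle centre 14 mm above the hinge), 0.2 = half travel, level, 0.4 = at its stop (14 mm below the hinge). A spring pushes it back up: 2.4 N m/rad with preload; on the paddle's centre about 3 N starts it, 10 N holds it half way, 17 N at the stop.
Not all that is in view belongs to the job. What is shaped like the big_reamer but blue or yellow is not meant.

How it is judged (in metres and radians):
On the way, in this order (a step that is already met when the one before it is completed fails the run):
1. the big reamer is fully home on the spindle and let go (horizontal distance between big_reamer and seat below 0.005 m and z of big_reamer in the frame of seat between -0.004 and 0.004 m and angle between big_reamer's own z axis and vertical below 0.08 rad and contact force between the fingers and big_reamer below 0.1 N), for 0.2 s.
2. the run lever is held at half travel by the fingers (value of joint lever between 0.13 and 0.27 rad and contact force between the fingers and lever above 3 N), for 0.5 s.
At the end, for the whole second after the job is handed in: The fingers hold the run lever (over 3 N) still at 0.13 to 0.27 rad, half travel within 5 mm at the paddle, as the program ends; the big reamer stands untouched on the seat: within 5 mm of the spindle axis, underside within 4 mm of the seat, upright within 0.08 rad (all of step 1 and all of step 2 and velocity of joint lever between -0.1 and 0.1 rad/s and linear speed of big_reamer below 0.02 m/s); the arm keeps its last pose, push and grip.
It fails at once if the run lever is pressed before the big reamer is on the spindle (value of joint lever above 0.08 rad and (horizontal distance between big_reamer and seat above 0.01 m or z of big_reamer in the frame of seat above 0.01 m)).
It fails at once if the run lever is pressed down to its stop (value of joint lever above 0.37 rad).
It fails at once if the small reamer is disturbed (distance of small_reamer from where it was at the start of the episode above 0.03 m).
It fails at once if the orange half is disturbed (distance of orange_half from where it was at the start of the episode above 0.03 m).
It fails at once if the glass is disturbed (distance of glass from where it was at the start of the episode above 0.03 m).
It also fails if it takes over 59 s, if anything falls off the work surface, if the arm or the gripper's body presses on something with over 40 N, if the wrist force passes 120 N, or if a joint passes its speed limit or range.

## Working session

There is one attempt and no reset: what is moved stays moved. The work goes in short steps, each a Python script; the robot and the scene stay as the last script left them, time stands still between calls to the robot, and variables do not carry over. Pictures are saved under pics/ and viewed, and the job is handed in when it is done.

```bash
ls; mkdir -p pics
python3 - <<'E'
from plant import ctrl,sensors,optics
import cv2,numpy as np
for n in("scene","top","wrist"):
    p,d=optics.grab_frame(n); cv2.imwrite(f"pics/{n}0.png",p[:,:,::-1]); np.save(f"{n}_d.npy",d);np.save(f"{n}_p.npy",p)
    print(n,optics.camera_params(n),(d>0).mean())
print(sensors.read_state(),ctrl.tcp_to_tips)
E
```

```text
pics
scene {'mtx': array([[411.70834043,   0.        , 254.09255494],
       [  0.        , 411.70834043, 188.72479657],
       [  0.        ,   0.        ,   1.        ]]), 'R': array([[-0.52091225,  0.85332825, -0.02193931],
       [ 0.4535    ,  0.25488058, -0.85403375],
       [-0.72317922, -0.45482612, -0.51975477]]), 't': array([ 305.66891779, -122.89734882, 1430.57319149])} 0.9959615071614584
top {'mtx': array([[360.42331288,   0.        , 255.62441381],
       [  0.        , 360.42331288, 198.45585847],
       [  0.        ,   0.        ,   1.        ]]), 'R': array([[ 0.0068945 , -0.99992705, -0.00991752],
       [-0.99674893, -0.00607575, -0.08034081],
       [ 0.08027469,  0.01043919, -0.99671811]]), 't': array([ -43.72821597,  456.04456232, 1016.46029103])} 0.9961191813151041
wrist {'mtx': array([[297.31863964,   0.        , 260.4739274 ],
       [  0.        , 297.31863964, 184.80431013],
       [  0.        ,   0.        ,   1.        ]]), 'T_tool_cam': array([[-2.74419081e-04, -9.56254844e-01, -2.92534781e-01,
         7.47220527e+01],
       [ 9.99999359e-01,  5.89887
[... 321 characters left out ...]
27117536e-05,
        1.39352740e+00, -1.50461448e-01]), 'qvel': array([ 0.00079311, -0.00251027, -0.00433677, -0.00190648, -0.002011  ,
       -0.00110948]), 'tau': array([-7.37022219e-05, -3.83514762e+01, -2.92038220e+01, -2.95080563e-04,
        6.67864631e-03,  1.21713226e-07]), 'eef_pos': array([ 129.8003143 , -559.55484062,  231.98523212]), 'eef_rot': array([[ 9.74175517e-01,  2.25792042e-01, -1.26290847e-04],
       [ 2.25791902e-01, -9.74173908e-01,  1.79262312e-03],
       [ 2.81730786e-04, -1.77484500e-03, -9.99998385e-01]]), 'force': array([-0.73588942, -0.32495737,  0.41523041]), 'wrist_torque': array([ 0.00826924,  0.04863304, -0.01252271]), 'grip_width': 85.32268826346852} 25.0
```

View pics/scene0.png

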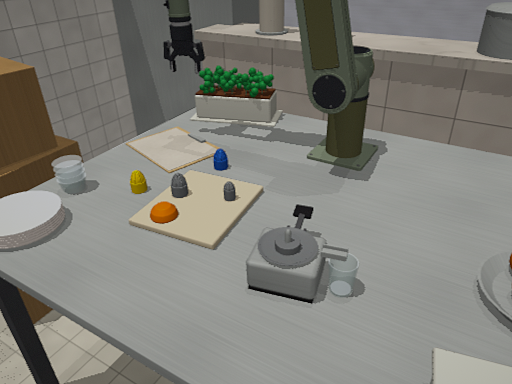

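View pics/top0.png

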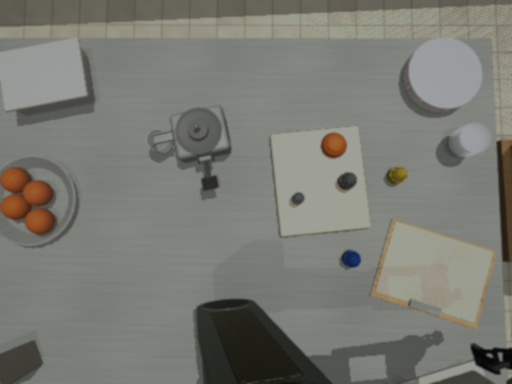

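View pics/wrist0.png

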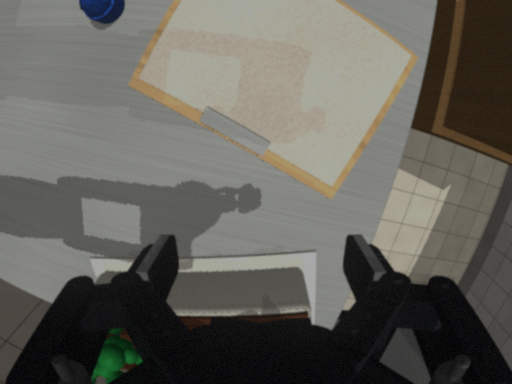

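Candidates in the top view: the grey one at (347,181) is the larger, the grey one at (298,199) is the smaller, blue is at (351,259) and yellow at (397,174). I choose (347,181), which is (179,186) in the scene view. Next I'll localise it and take a close crop.

```bash
cat > h.py <<'E'
import numpy as np,cv2
from plant import ctrl,sensors,optics
def ray(name,u,v,pose=None):
    c=optics.camera_params(name);K=c["mtx"]
    x=(u-K[0,2])/K[0,0];y=(v-K[1,2])/K[1,1]
    if name!="wrist":
        d=np.array([x,y,1.]);R=c["R"];o=-R.T@c["t"];return o,R.T@d
    r=np.hypot(x,y);d=np.array([x/r*np.sin(r),y/r*np.sin(r),np.cos(r)]) if r>1e-9 else np.array([0,0,1.])
    T=c["T_tool_cam"];p,Rt=pose
    return p+Rt@T[:3,3],Rt@T[:3,:3]@d
def onz(name,u,v,z,pose=None):
    o,d=ray(name,u,v,pose);return o+d*(z-o[2])/d[2]
def cloud(name,p,d,pose=None):
    H,W=d.shape;vv,uu=np.mgrid[:H,:W];c=optics.camera_params(name);K=c["mtx"]
    x=(uu-K[0,2])/K[0,0];y=(vv-K[1,2])/K[1,1]
    if name=="wrist":
        r=np.hypot(x,y)+1e-9;k=np.tan(np.minimum(r,1.4))/r;P=np.dstack([x*k*d,y*k*d,d])
        T=c["T_tool_cam"];P=P@T[:3,:3].T+T[:3,3];return P@pose[1].T+pose[0]
    P=np.dstack([x*d,y*d,d]);return (P-c["t"])@c["R"]
def shot(name,fn=None):
    s=sensors.read_state();p,d=optics.grab_frame(name)
    if fn: cv2.imwrite("pics/"+fn,p[:,:,::-1])
    return p,d,(s["eef_pos"],s["eef_rot"])
E
python3 - <<'E'
from h import *
np.set_printoptions(precision=1,suppress=True)
p=np.load("top_p.npy");d=np.load("top_d.npy");X=cloud("top",p,d)
for n,(u,v) in dict(big=(347,181),small=(298,199),orange=(334,145),seat=(198,130),paddle=(209,183),glass=(157,142),blue=(351,259)).items():
    W=X[v-14:v+15,u-14:u+15].reshape(-1,3); print(n,X[v,u],"zmax",W[:,2].max())
    for lo,hi in((25,60),(60,95),(100,140)):
        q=W[(W[:,2]>lo)&(W[:,2]<hi)]
        if len(q): print("   ",lo,hi,len(q),q.min(0),q.max(0))
ps=np.load("scene_p.npy");ds=np.load("scene_d.npy");S=cloud("scene",ps,ds)
print(S[186,179],S[191,229],S[233,288],S[211,303])
a=cv2.resize(p[90:230,130:420,::-1],None,fx=2.7,fy=2.7,interpolation=cv2.INTER_CUBIC);cv2.imwrite("pics/topcrop.png",a)
a=cv2.resize(ps[150:310,120:370,::-1],None,fx=3,fy=3,interpolation=cv2.INTER_CUBIC);cv2.imwrite("pics/scenecrop.png",a)
E
```

```text
big [ 500.8 -289.3   74.8] zmax 1049.3296979192924
    25 60 93 [ 483.4 -320.7   25.8] [ 529.4 -272.9   59.2]
    60 95 168 [ 488.  -316.4   60.2] [ 527.4 -278.    89.5]
small [ 451.4 -156.8   69. ] zmax 1049.3296979192924
    25 60 48 [ 423.5 -176.    25.2] [ 472.6 -124.5   59.6]
    60 95 80 [ 443.3 -171.5   60.1] [ 468.6 -146.3   76.8]
orange [ 605.1 -259.6   52.9] zmax 1049.3296979192924
    25 60 511 [ 570.7 -299.5   25.3] [ 644.8 -227.4   59.6]
seat [631.5 113.4 106.9] zmax 1049.3296979192924
    60 95 527 [597.7  78.2  79.3] [678.1 156.7  93.6]
    100 140 217 [610.7  90.3 100.1] [660.8 141.4 131.3]
paddle [492.3  84.9  82.7] zmax 1049.3296979192924
    60 95 249 [472.9  60.1  73.7] [531.9 107.1  90.1]
glass [600.6 224.7  98. ] zmax 1049.3296979192924
    25 60 101 [584.6 202.9  26. ] [639.3 259.1  59.6]
    60 95 282 [583.2 188.6  60.1] [646.5 261.9  95. ]
    100 140 20 [597.  193.8 100.1] [632.7 234.9 103.8]
blue [ 289.9 -300.8   60.3] zmax 1049.3296979192924
    25 60 187 [ 265.5 -333.1   25.2] [ 309.9 -286.7   59.9]
    60 95 53 [ 277.  -322.1   60.1] [ 298.2 -300.6   70.4]
[ 521.8 -284.7   57.1] [ 471.  -150.    54.1] [643.4 119.3 126.9] [502.8  87.7  87.1]
```

View pics/topcrop.png

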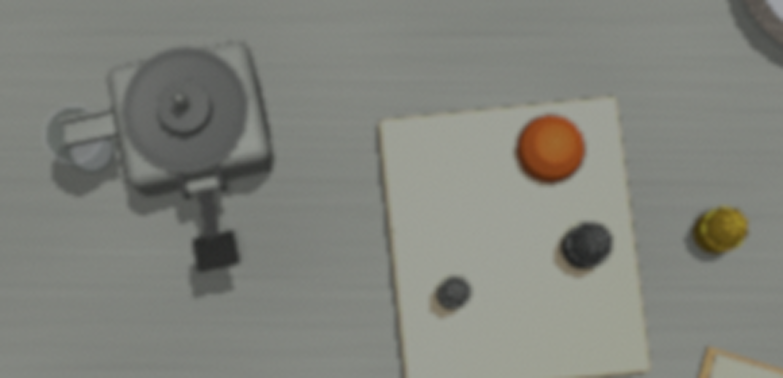

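View pics/scenecrop.png

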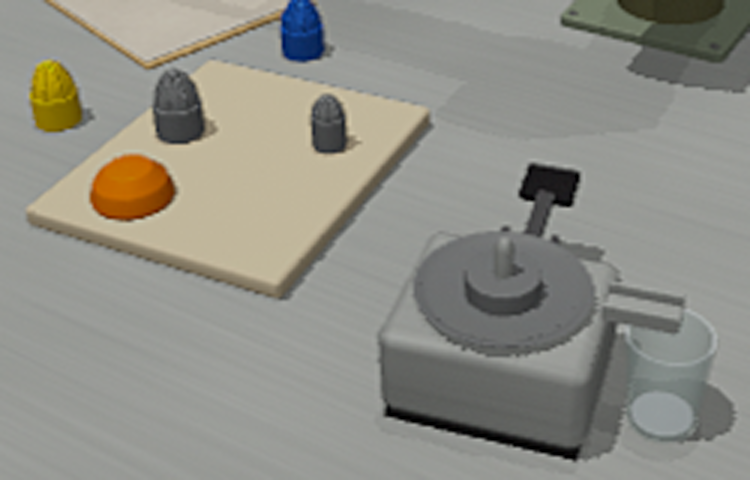

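The crop confirms it: the big grey reamer is the wider and taller of the two grey ones. I'll take a close wrist view over it, then over the spindle.

```bash
cat >> h.py <<'E'
def Rdown(x):
    x=np.array([x[0],x[1],0.]);x/=np.linalg.norm(x);z=np.array([0,0,-1.]);return np.column_stack([x,np.cross(z,x),z])
E
python3 - <<'E'
from h import *
R=Rdown((.95,.32))
ctrl.move_ptp([506,-297,250],R); p,d,pose=shot("wrist","w1.png");np.savez("w1.npz",p=p,d=d,a=pose[0],b=pose[1])
R=Rdown((.975,.22))
ctrl.move_ptp([616,112,250],R); p,d,pose=shot("wrist","w2.png");np.savez("w2.npz",p=p,d=d,a=pose[0],b=pose[1])
s=sensors.read_state();print(s["t"],s["q"],pose)
E
```

```text
3.4917 [ 3.95938855e-02  3.01681835e-01  1.38809317e+00 -4.46638738e-04
  1.45181626e+00  1.39041138e+00] (array([616.18151803, 110.71003536, 249.9986671 ]), array([[ 9.75812492e-01,  2.18609192e-01,  2.53797570e-05],
       [ 2.18609171e-01, -9.75812328e-01, -5.74530372e-04],
       [-1.00831741e-04,  5.66182162e-04, -9.99999835e-01]]))
```

View pics/w1.png

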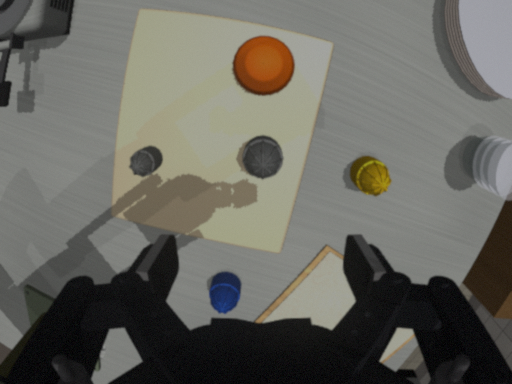

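View pics/w2.png

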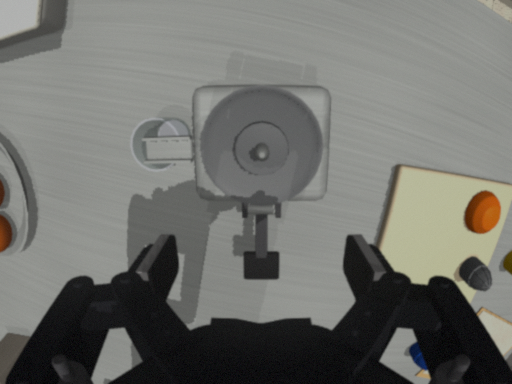

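The wrist views show the big reamer at (263,157) in w1. In w2 they show the spindle at (261,151), the seat disc at (262,147) and the paddle at (262,265). Next I'll measure these.

Run:
```python
from h import *
np.set_printoptions(precision=1,suppress=True)
f=np.load("w1.npz");p,d,po=f["p"],f["d"],(f["a"],f["b"])
X=cloud("wrist",p,d,po)
W=X[120:200,225:305].reshape(-1,3)
q=W[W[:,2]>30];print("big all",len(q),q.min(0),q.max(0),(q.min(0)+q.max(0))/2)
q=W[W[:,2]>70];print("dome",q.mean(0),q.min(0),q.max(0))
g=cv2.GaussianBlur(p.astype(np.float32),(0,0),1)
hsv=cv2.cvtColor(p,cv2.COLOR_RGB2HSV)
m=((hsv[...,1]<45)&(hsv[...,2]<110)).astype(np.uint8);m[:125]=0;m[190:]=0;m[:,:235]=0;m[:,292:]=0
c=max(cv2.findContours(m,0,1)[0],key=cv2.contourArea);(u,v),r=cv2.minEnclosingCircle(c);print("mask",u,v,r,onz("wrist",u,v,54,po),onz("wrist",u,v,80,po))
print("board z",np.median(X[200:220,240:280,2]))
for nm,(u,v) in dict(orange=(264,65),small=(146,160)).items():
    W=X[v-35:v+36,u-35:u+36].reshape(-1,3);q=W[W[:,2]>28];print(nm,(q.min(0)+q.max(0))/2,q.max(0)-q.min(0))
f=np.load("w2.npz");p,d,po=f["p"],f["d"],(f["a"],f["b"])
X=cloud("wrist",p,d,po)
W=X[110:190,215:305].reshape(-1,3)
q=W[(W[:,2]>98)&(W[:,2]<106)];print("seat",len(q),q.mean(0),(q.min(0)+q.max(0))/2,np.ptp(q,axis=0))
print("minEnc",cv2.minEnclosingCircle(q[:,:2].astype(np.float32)))
q=W[W[:,2]>112];print("pin",len(q),q.mean(0),q.min(0),q.max(0))
W=X[80:210,190:340].reshape(-1,3);q=W[(W[:,2]>86)&(W[:,2]<94)];print("dish",cv2.minEnclosingCircle(q[:,:2].astype(np.float32)))
hsv=cv2.cvtColor(p,cv2.COLOR_RGB2HSV)
m=(hsv[...,2]<60).astype(np.uint8);m[:235]=0;m[283:]=0;m[:,:235]=0;m[:,290:]=0
c=max(cv2.findContours(m,0,1)[0],key=cv2.contourArea);(u,v),wh,an=cv2.minAreaRect(c);print("paddle",u,v,wh,an,onz("wrist",u,v,84,po))
q=X[250:276,247:276].reshape(-1,3);q=q[q[:,2]>70];print(q.mean(0),q.min(0),q.max(0))
a=cv2.resize(p[80:290,180:345,::-1],None,fx=2.8,fy=2.8);cv2.imwrite("pics/w2c.png",a)
```

```text
big all 1364 [ 485.5 -321.    30.2] [ 575.9 -272.9  391.4] [ 530.7 -296.9  210.8]
dome [ 513.3 -295.7   91.8] [ 490.8 -315.6   70. ] [ 575.9 -272.9  391.4]
mask 262.0 156.5 21.52334213256836 [ 510.8 -296.3   54. ] [ 515.8 -294.5   80. ]
board z 20.509373031169943
orange [ 612.8 -263.5  209.7] [ 73.8  72.9 363.4]
small [ 508.6 -208.1  209.7] [134.6 129.5 363.4]
seat 2034 [639.9 116.7 102.5] [638.8 116.2 101.8] [53.3 53.7  7.6]
minEnc ((638.8896484375, 116.30131530761719), 26.987548828125)
pin 224 [645.9 118.3 159.4] [632.3 109.6 112.3] [688.8 128.4 391.6]
dish ((636.4346923828125, 121.73767852783203), 69.7833023071289)
paddle 261.0 264.5 (27.0, 34.0) 90.0 [498.6  85.3  84. ]
[501.8  86.1  85.5] [481.8  65.7  75.2] [688.8 128.4 391.6]
```

View pics/w2c.png

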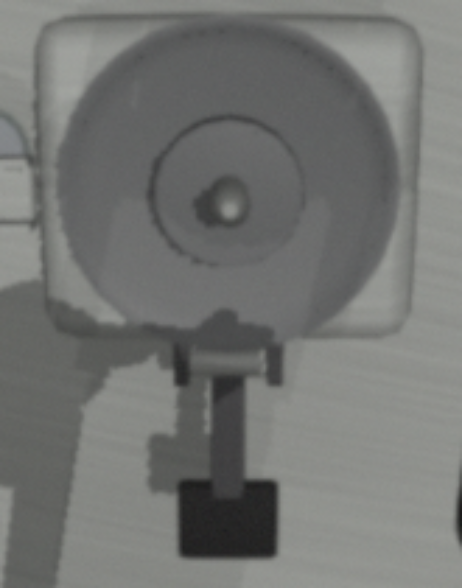

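Run:
```python
from h import *
np.set_printoptions(precision=1,suppress=True)
f=np.load("w1.npz");p,d,po=f["p"],f["d"],(f["a"],f["b"])
X=cloud("wrist",p,d,po)
def rep(n,W,lo,hi):
    q=W.reshape(-1,3);q=q[(q[:,2]>lo)&(q[:,2]<hi)];print(n,len(q),cv2.minEnclosingCircle(q[:,:2].astype(np.float32)),q.mean(0),q.min(0),q.max(0))
W=X[120:200,225:305];rep("big",W,28,110);rep("collar",W,40,56);rep("top",W,80,95)
rep("orange",X[25:105,225:305],28,70);rep("small",X[138:180,120:170],28,90)
f=np.load("w2.npz");p,d,po=f["p"],f["d"],(f["a"],f["b"])
X=cloud("wrist",p,d,po);rep("pintop",X[110:190,215:305],122,140);rep("paddle",X[245:280,240:285],72,95)
m=np.uint8((p.max(2)>150));m[:140]=0;m[165:]=0;m[:,:250]=0;m[:,275:]=0;v,u=np.nonzero(m)
print(u.mean() if len(u) else 0,v.mean() if len(v) else 0)
print("pin at px 261.5,152",onz("wrist",261.5,151.5,130,po))
```

```text
big 1340 ((508.6837158203125, -297.1743469238281), 23.86919593811035) [ 513.7 -295.5   69.9] [ 485.5 -321.    28.1] [ 532.1 -273.4   91.5]
collar 275 ((508.7254638671875, -297.27203369140625), 23.768301010131836) [ 516.7 -294.6   52.9] [ 485.5 -321.    40.3] [ 532.1 -273.8   56. ]
top 402 ((509.2583312988281, -297.1670837402344), 13.518952369689941) [ 509.8 -297.    84.4] [ 496.1 -310.3   80. ] [ 521.9 -284.5   91.5]
orange 2837 ((613.25439453125, -263.6749572753906), 37.25984573364258) [ 611.6 -264.1   47.5] [ 576.9 -299.9   28. ] [ 649.7 -227.    58.4]
small 717 ((458.32098388671875, -159.01046752929688), 17.22024154663086) [ 463.3 -163.6   58.8] [ 441.3 -175.7   28. ] [ 475.4 -143.4   76.4]
pintop 174 ((638.8517456054688, 116.40059661865234), 6.9708571434021) [639.3 116.6 127.4] [632.3 109.6 122.5] [644.9 123.3 131.9]
paddle 1068 ((497.7374572753906, 84.84532928466797), 26.413848876953125) [500.   85.8  83.9] [477.2  61.1  74.5] [523.9 109.4  89.8]
0 0
pin at px 261.5,152 [641.2 116.9 130. ]
```

Run:
```python
from h import *
np.set_printoptions(precision=1,suppress=True)
R=Rdown((.95,.32))
ctrl.gripper_to(72)
ctrl.move_ptp([508.7,-297.2,150],R)
print(ctrl.move_l([508.7,-297.2,49],vel=80,threshold=8))
s=sensors.read_state();print(s["eef_pos"],s["force"])
ctrl.gripper_to(30,force=40)
s=sensors.read_state();print(s["eef_pos"],s["grip_width"],s["force"])
p,d,po=shot("wrist","g1.png")
ctrl.move_l([508.7,-297.2,52],vel=30)
ctrl.move_l([508.7,-297.2,220],vel=150)
s=sensors.read_state();print(s["t"],s["eef_pos"],s["grip_width"],s["force"])
p,d,po=shot("wrist","g2.png");shot("scene","g2s.png")
np.savez("g2.npz",p=p,d=d,a=po[0],b=po[1])
```

```text
False
[ 509.2 -297.6   49.8] [-0.6  0.4  0.6]
[ 509.2 -297.6   50.2] 44.947098220783104 [-1.9  1.2  5.8]
8.7333 [ 508.  -296.6  218.6] 44.24633335182875 [ 0.8  0.2 -0.8]
```

View pics/g2.png

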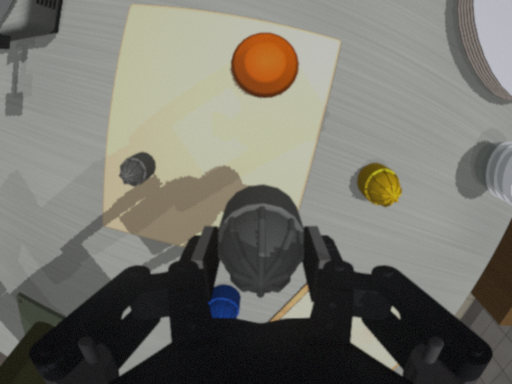

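View pics/g2s.png

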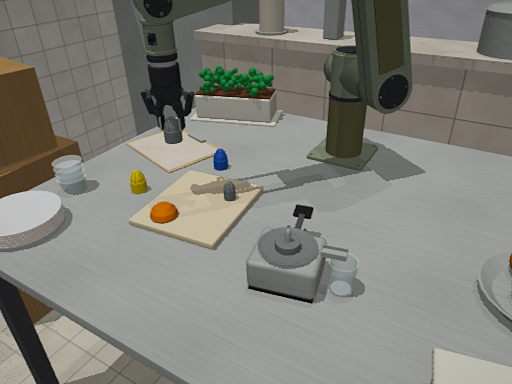

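Run:
```python
from h import *
np.set_printoptions(precision=1,suppress=True)
f=np.load("g2.npz");p,d,po=f["p"],f["d"],(f["a"],f["b"])
X=cloud("wrist",p,d,po)
T=(X-po[0])@po[1]   # tool coords
W=T[175:305,215:307].reshape(-1,3);W=W[np.isfinite(W).all(1)&(W[:,2]<80)&(W[:,2]>-60)]
for z in range(-50,50,5):
    q=W[(W[:,2]>=z)&(W[:,2]<z+5)]
    if len(q)>8: print(z,len(q),q.min(0),q.max(0),q.mean(0))
cv2.imwrite("pics/g2c.png",cv2.resize(p[160:330,170:350,::-1],None,fx=3.4,fy=3.4))
```

```text
-45 11 [ -0.9  -2.4 -40.8] [  1.6   0.1 -40. ] [  0.2  -1.3 -40.4]
-40 704 [ -9.  -10.6 -40. ] [  9.6   7.  -35. ] [  1.4  -1.4 -36.9]
-35 1217 [-12.5 -14.5 -35. ] [ 14.1  12.2 -30. ] [  3.8  -1.3 -32.6]
-30 850 [-11.3 -17.6 -30. ] [ 16.2  15.  -25. ] [  7.7  -1.3 -27.5]
-25 953 [-13.5 -23.9 -25. ] [ 19.4  21.  -20. ] [  9.1  -1.5 -22.4]
-20 955 [-14.4 -24.  -20. ] [ 21.   21.2 -15. ] [ 10.5  -1.2 -17.7]
-15 629 [-13.8 -24.1 -15. ] [ 22.   21.2 -10. ] [ 11.4  -1.8 -12.5]
-10 584 [-11.5 -24.4 -10. ] [22.9 21.6 -5. ] [13.1 -1.5 -7.5]
-5 882 [-10.3 -23.9  -5. ] [24.  21.1 -0. ] [16.2 -1.3 -3.4]
0 230 [  8.8 -22.9   0.1] [24.1 20.5  5. ] [20.1 -1.   2.4]
5 222 [  3.8 -24.8   5. ] [24.  20.9  9.9] [20.  -1.5  7.3]
10 210 [  4.8 -25.   10. ] [24.2 20.9 15. ] [20.1 -1.2 12.4]
15 188 [  6.7 -24.3  15. ] [23.9 20.7 20. ] [19.9 -1.  17.5]
20 170 [  8.4 -23.6  20. ] [24.  20.5 25. ] [20.2 -1.7 22.6]
25 85 [  9.8 -23.1  25. ] [23.8 20.1 29.1] [20.2 -1.5 26.5]
```

View pics/g2c.png

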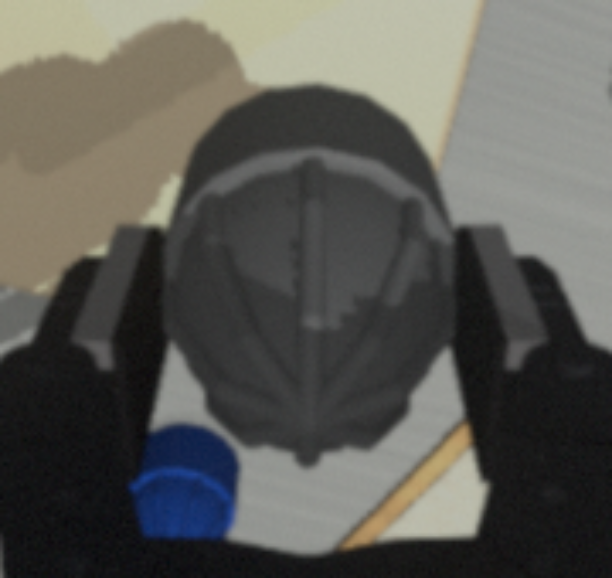

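The reamer is held upright and centred, with its x offset about 0. The camera reads y as -1.4 where the jaws force 0, so I take that as camera bias and correct the seat by it. Next I'll go above the spindle and check.

Run:
```python
from h import *
np.set_printoptions(precision=1,suppress=True)
R=Rdown((.975,.22))
ctrl.move_ptp([639.2,115.0,215],R);ctrl.move_l([639.2,115,185],vel=60);ctrl.hold(.4)
p,d,po=shot("wrist","h1.png");ps,ds,_=shot("scene","h1s.png");shot("top","h1t.png")
s=sensors.read_state();print(s["t"],s["eef_pos"],s["force"])
X=cloud("wrist",p,d,po);T=(X-po[0])@po[1]
np.savez("h1.npz",p=p,d=d,a=po[0],b=po[1])
W=X[60:310,150:370].reshape(-1,3);q=W[(W[:,2]>97)&(W[:,2]<106)];print(len(q),q.min(0),q.max(0))
cv2.imwrite("pics/h1sc.png",cv2.resize(ps[160:310,220:370,::-1],None,fx=4,fy=4,interpolation=cv2.INTER_CUBIC))
```

```text
11.625 [639.2 115.  185.1] [-0.2 -0.5 -1.1]
1834 [605.5  90.   97. ] [665.5 209.6 104.6]
```

View pics/h1sc.png

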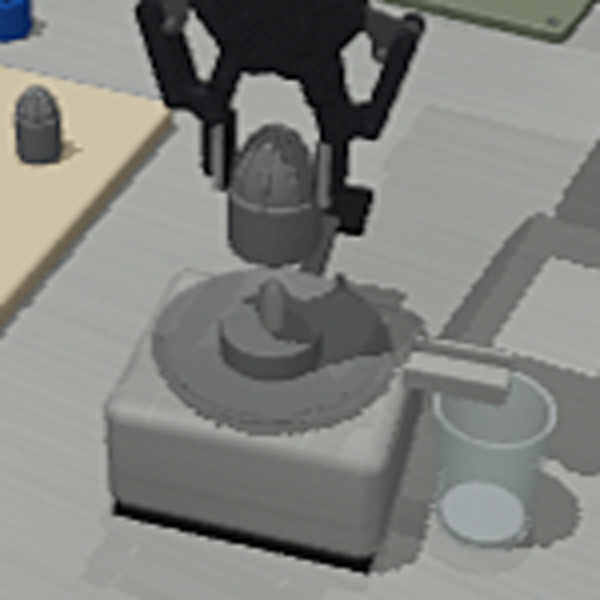

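View pics/h1.png

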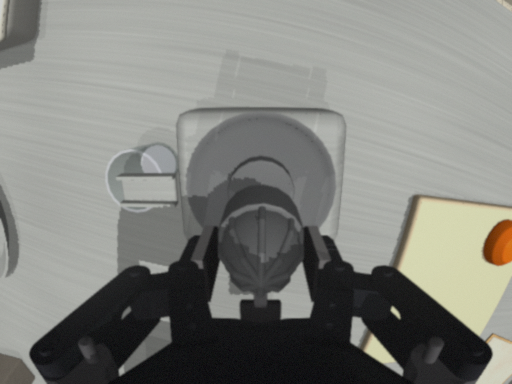

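Run:
```python
from h import *
np.set_printoptions(precision=1,suppress=True)
f=np.load("h1.npz");p,d,po=f["p"],f["d"],(f["a"],f["b"])
X=cloud("wrist",p,d,po);T=(X-po[0])@po[1]
W=T[130:310,200:320].reshape(-1,3);Wz=X[130:310,200:320].reshape(-1,3)[:,2]
q=W[(Wz>98)&(Wz<105)&(abs(W[:,1])<35)];print("seat in tool",q.min(0),q.max(0))
q=q[q[:,0]>5]; A=np.c_[2*q[:,:2],np.ones(len(q))]
# boundary points: farthest per angle
th=np.round(np.degrees(np.arctan2(q[:,1]+1.4,q[:,0]))/5);B=np.array([q[th==t][np.argmax(np.hypot(q[th==t][:,0],q[th==t][:,1]+1.4))] for t in np.unique(th)])
A=np.c_[2*B[:,:2],np.ones(len(B))];s=np.linalg.lstsq(A,(B[:,:2]**2).sum(1),rcond=None)[0];print("circle",s[:2],np.sqrt(s[2]+s[0]**2+s[1]**2))
q=W[(W[:,2]>2)&(W[:,2]<32)];print("reamer",q.min(0),q.max(0))
```

```text
seat in tool [ -6.2 -27.8  80.7] [26.9 24.7 87.3]
circle [-0.1 -1.5] 26.665056635714393
reamer [  3.7 -25.3   2. ] [24.1 20.8 28.6]
```

The seat and the held reamer share the same axis to within a few tenths of a millimetre, so I'll insert.

Run:
```python
from h import *
np.set_printoptions(precision=1,suppress=True)
def st(n):
    s=sensors.read_state();print(n,s["t"],s["eef_pos"],s["force"],s["grip_width"])
ctrl.hold(.2)
print(ctrl.move_l([639.2,115,136],vel=40,threshold=10));st("a")
print(ctrl.move_l([639.2,115,126],vel=15,threshold=15));st("b")
shot("wrist","i1.png");p,_,_=shot("scene");cv2.imwrite("pics/i1sc.png",cv2.resize(p[160:310,220:370,::-1],None,fx=4,fy=4,interpolation=cv2.INTER_CUBIC))
```

```text
False
a 13.2 [639.5 115.  136.4] [-0.4  0.2 -1.5] 44.58116043153273
True
b 13.6583 [639.5 115.  132.3] [-0.3 -0.2  4.3] 44.56611207523469
```

View pics/i1sc.png

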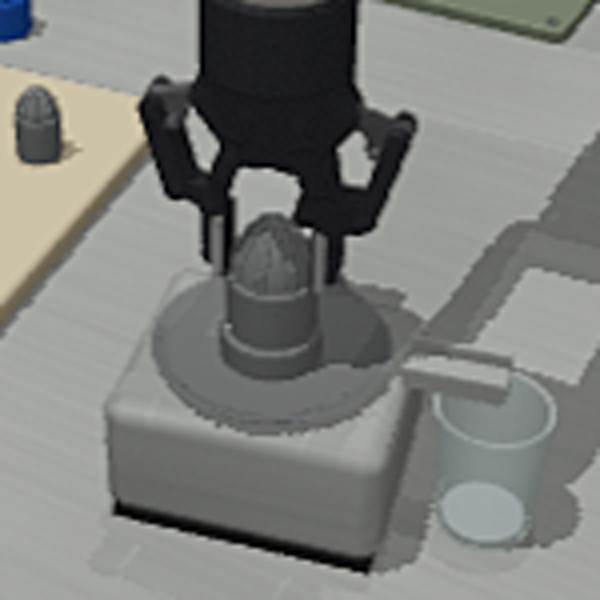

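It reached its stop at TCP z 132.3, where I predicted home would be. I'll release, retreat and check.

Run:
```python
from h import *
np.set_printoptions(precision=1,suppress=True)
def st(n):
    s=sensors.read_state();print(n,s["t"],s["eef_pos"],s["force"],s["grip_width"])
ctrl.gripper_to(64);st("open")
ctrl.move_l([639.2,115,240],vel=100)
ctrl.hold(.3)
ctrl.move_ptp([590,104,250],Rdown((.975,.22)));ctrl.hold(.2)
p,d,po=shot("wrist","r1.png");ps,ds,_=shot("scene")
cv2.imwrite("pics/r1sc.png",cv2.resize(ps[160:310,220:370,::-1],None,fx=4,fy=4,interpolation=cv2.INTER_CUBIC))
X=cloud("wrist",p,d,po).reshape(-1,3);b=1.4*po[1][:,1]
n=np.hypot(X[:,0]-639,X[:,1]-115)<40
for lo,hi in((125,141),(150,163),(163,180)):
    q=X[n&(X[:,2]>lo)&(X[:,2]<hi)]
    if len(q): (c,r)=cv2.minEnclosingCircle(q[:,:2].astype(np.float32));print(lo,hi,len(q),np.array(c)+b[:2],r,q[:,2].max())
u=X[(np.hypot(X[:,0]-498,X[:,1]-84)<30)&(X[:,2]>65)&(X[:,2]<100)];print("paddle",len(u),cv2.minEnclosingCircle(u[:,:2].astype(np.float32)),u.min(0)+b,u.max(0)+b,np.median(u,0))
st("end")
```

```text
open 14.0833 [638.1 115.  130.1] [ 0.1 -0.7  0.7] 63.94363903063072
125 141 460 [638.9 115. ] 24.15168571472168 140.9542995257309
150 163 901 [639.1 115.1] 20.489643096923828 162.980163007434
163 180 743 [638.9 115.1] 13.456103324890137 173.23451661256257
paddle 1234 ((499.27978515625, 86.25023651123047), 28.56188201904297) [476.   59.5  74.9] [528.1 107.8  89.5] [499.9  86.4  84. ]
end 16.25 [590.5 104.1 249.6] [-0.1  0.3 -0.7] 63.854614679848886
```

View pics/r1sc.png

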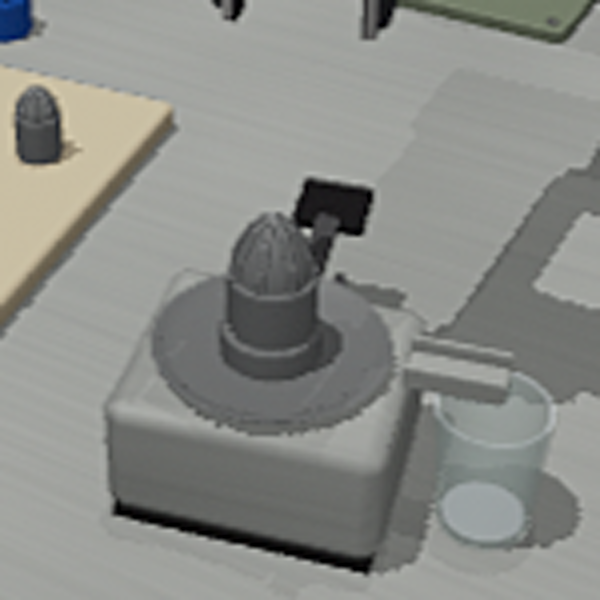

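View pics/r1.png

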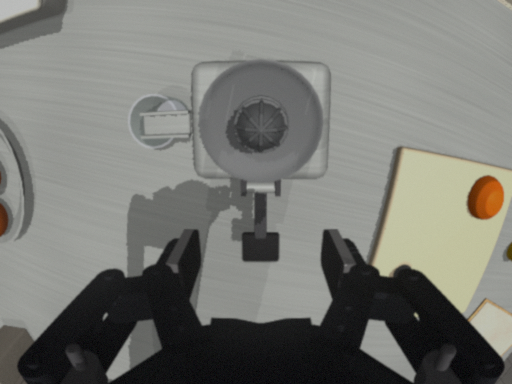

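The reamer is home: its axis is at (638.9,115.1) against the seat at (639.2,115.0), its top reads about 171 mm after bias, and it is upright. Next I'll press the lever with the closed fingertips.

Run:
```python
from h import *
np.set_printoptions(precision=2,suppress=True)
def st(n):
    s=sensors.read_state();print(n,s["t"],s["eef_pos"],s["force"],s["grip_width"])
P=[495.7,82.9]
ctrl.gripper_to(0,force=40)
ctrl.move_ptp(P+[150],Rdown((.975,.22)));ctrl.hold(.3);st("above")
print(ctrl.move_l(P+[114],vel=50));st("114")
print(ctrl.move_l(P+[102],vel=15,threshold=3));st("contact")
ctrl.move_l(P+[98],vel=15);ctrl.hold(.2);st("98")
p,_,_=shot("scene");cv2.imwrite("pics/l1sc.png",cv2.resize(p[160:310,220:370,::-1],None,fx=4,fy=4,interpolation=cv2.INTER_CUBIC))
```

```text
above 17.7917 [497.59  82.95 151.41] [ 0.01  0.54 -0.2 ] -0.22434956982456308
False
114 18.6583 [495.96  82.88 114.18] [-0.86  0.57  0.41] -0.26281771643914814
False
contact 19.6083 [495.79  82.9  102.07] [ 0.59 -0.29  1.04] 0.05385891185184171
98 20.225 [495.73  82.91  98.03] [ 0.81 -0.64  0.44] -0.22062923869221898
```

View pics/l1sc.png

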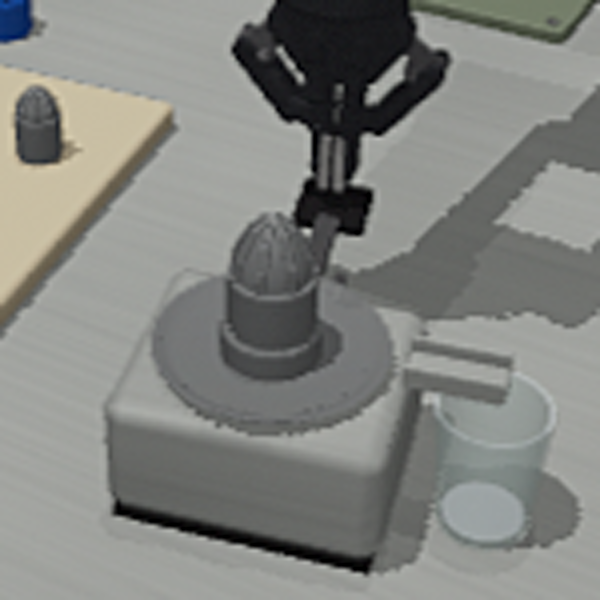

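Run:
```python
from h import *
np.set_printoptions(precision=1,suppress=True)
print(ctrl.tcp_to_tips)
p,d,po=shot("wrist","l2.png")
X=cloud("wrist",p,d,po);T=(X-po[0])@po[1]
np.savez("l2.npz",p=p,d=d,a=po[0],b=po[1])
for v in range(180,340,8): print(v,X[v,261],T[v,261])
```

```text
25.0
180 [523.3  90.3  79.1] [28.4 -1.2 19. ]
188 [519.   89.4  80.3] [24.1 -1.2 17.7]
196 [514.6  88.4  81.1] [19.6 -1.2 17. ]
204 [510.2  87.4  81.9] [15.1 -1.2 16.2]
212 [505.7  86.3  82.6] [10.5 -1.2 15.5]
220 [501.2  85.3  83.3] [ 5.8 -1.2 14.8]
228 [506.3  86.5 105.1] [11.  -1.2 -7. ]
236 [506.4  86.5 114.3] [ 11.2  -1.2 -16.2]
244 [506.4  86.5 122.1] [ 11.1  -1.2 -24. ]
252 [506.5  86.5 129.5] [ 11.2  -1.2 -31.4]
260 [505.1  86.2 133.8] [  9.8  -1.2 -35.7]
268 [501.5  85.4 134.2] [  6.1  -1.2 -36.2]
276 [498.   84.6 134.9] [  2.5  -1.2 -36.8]
284 [494.   83.7 135.2] [ -1.5  -1.2 -37.1]
292 [488.8  82.6 134. ] [ -6.8  -1.2 -35.9]
300 [377.5  57.3  -0.4] [-121.1   -1.1   98.4]
308 [367.6  55.    0.6] [-131.2   -1.1   97.4]
316 [356.8  52.6   1.1] [-142.3   -1.    97. ]
324 [504.9  86.2 171.8] [  9.6  -1.2 -73.8]
332 [506.7  86.6 177.3] [ 11.5  -1.2 -79.2]
```

View pics/l2.png

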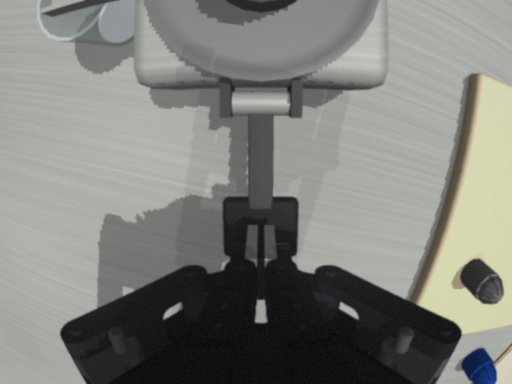

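Run:
```python
from h import *
np.set_printoptions(precision=1,suppress=True)
f=np.load("l2.npz");p,d,po=f["p"],f["d"],(f["a"],f["b"])
X=cloud("wrist",p,d,po);T=(X-po[0])@po[1]
for u in(228,250,270,292):
    print(u,[tuple(np.round(T[v,u],0).astype(int)) for v in range(196,262,5)])
W=T[150:300,200:320].reshape(-1,3);q=W[(abs(W[:,0])<14)&(abs(W[:,1])<16)&(W[:,2]>-20)&(W[:,2]<30)]
print(np.histogram(q[:,2],bins=range(-20,31,2)))
cv2.imwrite("pics/l2c.png",cv2.resize(p[180:300,200:320,::-1],None,fx=5,fy=5,interpolation=cv2.INTER_CUBIC))
```

```text
228 [(np.int64(18), np.int64(-20), np.int64(22)), (np.int64(17), np.int64(-20), np.int64(16)), (np.int64(14), np.int64(-20), np.int64(15)), (np.int64(11), np.int64(-20), np.int64(15)), (np.int64(8), np.int64(-20), np.int64(15)), (np.int64(5), np.int64(-20), np.int64(14)), (np.int64(2), np.int64(-20), np.int64(14)), (np.int64(-1), np.int64(-20), np.int64(14)), (np.int64(-3), np.int64(-20), np.int64(12)), (np.int64(-6), np.int64(-20), np.int64(11)), (np.int64(-9), np.int64(-20), np.int64(11)), (np.int64(-12), np.int64(-20), np.int64(10)), (np.int64(-16), np.int64(-21), np.int64(11)), (np.int64(13), np.int64(-14), np.int64(-42))]
250 [(np.int64(19), np.int64(-7), np.int64(17)), (np.int64(17), np.int64(-7), np.int64(16)), (np.int64(14), np.int64(-7), np.int64(16)), (np.int64(12), np.int64(-7), np.int64(13)), (np.int64(8), np.int64(-7), np.int64(15)), (np.int64(6), np.int64(-7), np.int64(12)), (np.int64(11), np.int64(-7), np.int64(-4)), (np.int64(11), np.int64(-7), np.int64(-11)), (np.int64(11), np.int64(-6), np.int64(-16)), (np.int64(11), np.int64(-6), np.int64(-21)), (np.int64(12), np.i
[... 980 characters left out ...]
, np.int64(15)), (np.int64(6), np.int64(17), np.int64(14)), (np.int64(3), np.int64(17), np.int64(13)), (np.int64(0), np.int64(17), np.int64(12)), (np.int64(-3), np.int64(17), np.int64(11)), (np.int64(-6), np.int64(17), np.int64(10)), (np.int64(-9), np.int64(17), np.int64(11)), (np.int64(-12), np.int64(17), np.int64(10)), (np.int64(-16), np.int64(17), np.int64(10)), (np.int64(12), np.int64(11), np.int64(-40))]
(array([116, 111, 108,  95,  95,  95,  83,  55,  21,   0,   0,   0,   0,
         0,   1,  38, 472, 743,  79,   0,   0,   0,   0,   0,   0]), array([-20, -18, -16, -14, -12, -10,  -8,  -6,  -4,  -2,   0,   2,   4,
         6,   8,  10,  12,  14,  16,  18,  20,  22,  24,  26,  28,  30]))
```

View pics/l2c.png

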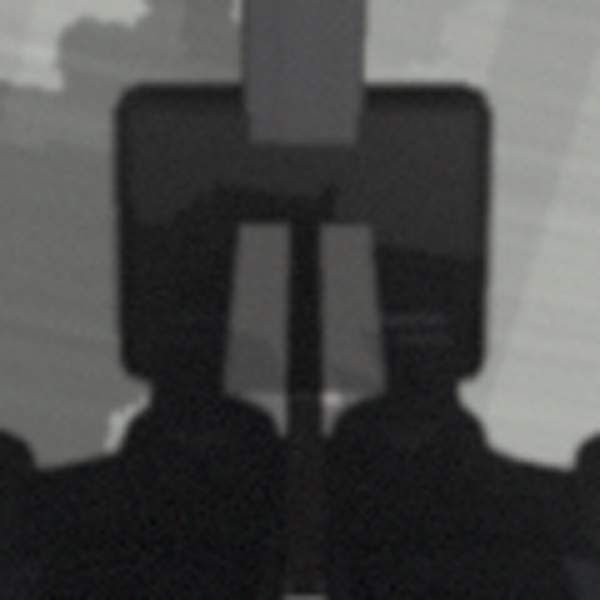

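The fingertips are not touching the paddle yet. The depth shows their lower edge at tool z about -3, not +25, and the paddle about 17 mm below them. I'll go by force and find contact in small steps.

Run:
```python
from h import *
np.set_printoptions(precision=2,suppress=True)
P=[495.7,82.9]
z=98
f0=np.mean([sensors.read_state()["force"][2]])
while z>74:
    z-=1; hit=ctrl.move_l(P+[z],vel=15,threshold=2.5);ctrl.hold(.1)
    s=sensors.read_state();print(z,hit,s["eef_pos"][2],s["force"],round(s["t"],2))
    if hit or s["force"][2]>3: break
p,d,po=shot("wrist","l3.png");np.savez("l3.npz",p=p,d=d,a=po[0],b=po[1])
X=cloud("wrist",p,d,po);T=(X-po[0])@po[1]
for u in(228,250,270,292): print(u,[tuple(np.round(T[v,u],0).astype(int).tolist()) for v in range(186,252,6)])
```

```text
97 False 96.98199113354447 [-0.33 -0.27  0.92] 20.68
96 False 95.98671582048664 [ 0.32 -0.09  0.21] 21.02
95 False 94.97709943220106 [0.55 0.2  0.8 ] 21.38
94 False 93.98747441726285 [0.26 0.01 0.25] 21.73
93 False 92.95301906446313 [-0.69  0.67  0.38] 22.07
92 False 91.96493285063248 [0.2  0.96 0.07] 22.43
91 False 90.97187681614368 [-0.52 -0.1  -0.11] 22.77
90 False 89.97117457394494 [ 0.06  0.11 -0.92] 23.12
89 False 88.97798865028597 [ 0.61  0.05 -0.75] 23.48
88 False 88.00169807840544 [ 0.07  0.58 -0.53] 23.82
87 False 87.2795239834836 [-0.61 -0.64  2.81] 24.18
86 False 86.06802300577559 [-0.53 -0.49  2.9 ] 24.52
85 False 85.03348388713565 [-1.02 -0.83  4.43] 24.88
228 [(5, -27, 84), (0, -28, 84), (-6, -28, 85), (18, -19, 8), (16, -19, 5), (13, -19, 4), (75, -1, -142), (6, -19, 3), (3, -19, 3), (-1, -19, 3), (-4, -19, 1)]
250 [(29, -7, 6), (25, -7, 6), (22, -7, 6), (19, -7, 5), (16, -7, 5), (13, -7, 4), (9, -7, 4), (11, -7, -7), (11, -6, -13), (11, -6, -21), (11, -6, -27)]
270 [(29, 4, 7), (26, 4, 6), (22, 4, 6), (19, 4, 5), (16, 4, 4), (13, 4, 5), (9, 4, 5), (11, 3, -6), (11, 3, -14), (11, 3, -20), (11, 3, -26)]
292 [(4, 24, 85), (0, 24, 83), (-5, 24, 84), (18, 16, 8), (16, 15, 5), (13, 15, 4), (9, 16, 4), (6, 16, 3), (3, 16, 3), (-1, 16, 2), (-4, 16, 2)]
```

View pics/l3.png

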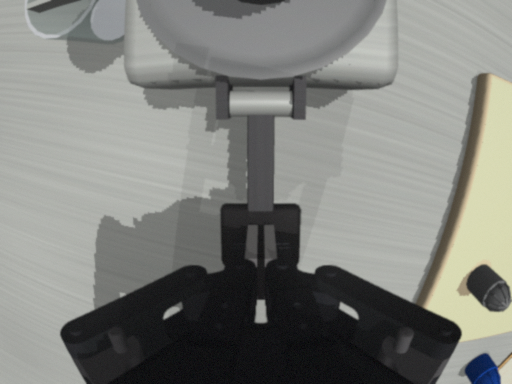

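Contact came at TCP z of about 87.3, so the fingertips sit near tool z = +0.8 when shut and level should be at TCP z of about 71. I'll press in steps, checking the force and the paddle's slope from the depth.

```bash
cat >> h.py <<'E'
def slope(po,d,p):
    X=cloud("wrist",p,d,po);T=(X-po[0])@po[1]
    W=T[150:260,200:320].reshape(-1,3)
    q=W[(abs(abs(W[:,1]+1.4)-18)<3)&(W[:,0]>-15)&(W[:,0]<15)&(W[:,2]>-12)&(W[:,2]<16)]
    k=np.polyfit(q[:,0],q[:,2],1)
    r=q[:,2]-np.polyval(k,q[:,0]);q=q[abs(r)<2];k=np.polyfit(q[:,0],q[:,2],1)
    return len(q),k,po[0][2]-k[1]
E
python3 - <<'E'
from h import *
np.set_printoptions(precision=2,suppress=True)
P=[495.7,82.9]
f=np.load("l3.npz");print("before",slope((f["a"],f["b"]),f["d"],f["p"]))
for z in (82,79,76,74):
    ctrl.move_l(P+[z],vel=15);ctrl.hold(.15)
    F=[]
    for i in range(4): F.append(sensors.read_state()["force"]);ctrl.hold(.03)
    p,d,po=shot("wrist");s=sensors.read_state();print(z,s["eef_pos"],np.mean(F,0),slope(po,d,p),round(s["t"],2))
cv2.imwrite("pics/l4.png",p[...,::-1])
E
```

```text
before (927, array([0.17, 2.42]), np.float64(82.61410113236776))
82 [495.52  82.87  81.95] [-2.27 -0.57  4.63] (921, array([0.12, 2.07]), np.float64(79.9418013545467)) 25.61
79 [495.57  82.86  79.1 ] [-2.94 -0.65  5.73] (920, array([0.09, 1.81]), np.float64(77.29711108078064)) 26.29
76 [495.39  82.83  76.2 ] [-3.63 -0.9   6.89] (902, array([0.05, 1.49]), np.float64(74.67980539613349)) 26.98
74 [495.29  82.79  74.23] [-3.67 -1.27  7.92] (896, array([0.03, 1.32]), np.float64(72.92826121666592)) 27.59
```

Run:
```python
from h import *
np.set_printoptions(precision=2,suppress=True)
P=[495.7,82.9]
ctrl.move_l(P+[72],vel=10);ctrl.hold(.8)
F=[]
for i in range(6): F.append(sensors.read_state()["force"]);ctrl.hold(.03)
p,d,po=shot("wrist","l5.png");s=sensors.read_state();print(s["eef_pos"],np.mean(F,0),slope(po,d,p),round(s["t"],2))
X=cloud("wrist",p,d,po).reshape(-1,3);b=1.4*po[1][:,1]
n=np.hypot(X[:,0]-639,X[:,1]-115)<40
for lo,hi in((125,141),(163,180)):
    q=X[n&(X[:,2]>lo)&(X[:,2]<hi)]
    if len(q): print(lo,q.min(0)+b,q.max(0)+b)
ps,ds,_=shot("scene");cv2.imwrite("pics/l5sc.png",cv2.resize(ps[160:310,220:370,::-1],None,fx=4,fy=4,interpolation=cv2.INTER_CUBIC))
shot("top","l5t.png")
```

```text
[495.22  82.78  72.34] [-4.75 -1.71  8.9 ] (891, array([0.  , 1.21]), np.float64(71.13525221611425)) 28.99
```

View pics/l5sc.png

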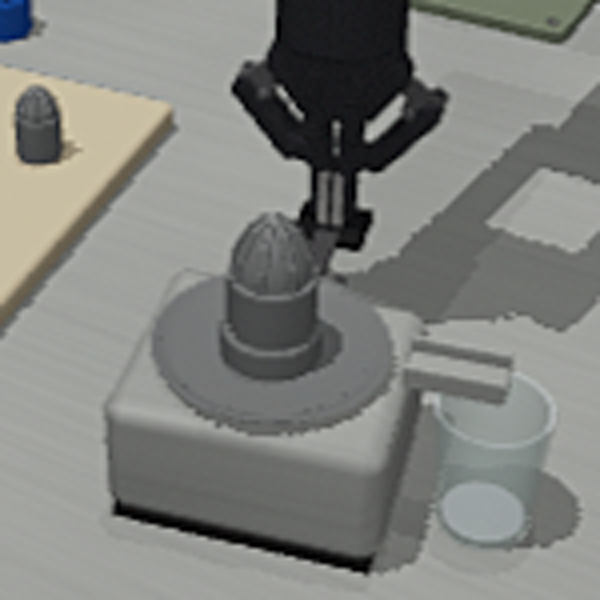

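View pics/l5t.png

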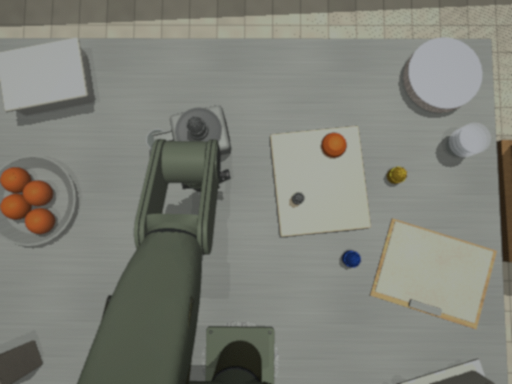

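The slope reads 0.00, the vertical force is 8.9 N, and the reamer and the other items are where they were. I'll hand in.

Run:
```python
from h import *
s=sensors.read_state();print(s["eef_pos"],s["force"],s["t"])
ctrl.finish_job()
```

```text
[495.1842187   82.764052    72.32785015] [-4.51024011 -0.69425504  8.04608846] 29.0917
the job is handed in; nothing more can be done
```

I put the big grey reamer on the spindle, let go of it, then pressed the run lever to level with the closed fingertips. I handed the job in at 29 s while still holding the lever; no verdict is reported.

**Reamer:** after I let go, its axis measured within about 0.5 mm of the seat centre. Its top read 173 mm, about 171 mm after a 2 mm camera bias that I estimated, against 170 mm when fully home. It looked upright. In the last scene picture it stood unchanged. A last wrist-camera re-measurement returned no points because the reamer was out of that view.

**Lever:** the paddle's slope measured 0.00, so level. Its top read about 71 mm, or about 69 mm if the same bias applies, against 70 mm. The upward force was 8–9 N. It never came near its stop.

**Other items:** the small reamer and the orange half look unmoved in the last top view, and the glass in the last scene view.

**Disagreements:**
- **Fingertips:** with the jaws shut they sat about 25 mm farther back than `ctrl.tcp_to_tips` says. I found the lever by force and depth, and it made contact at TCP z of about 87 mm.
- **Grip width:** it read 44–45 mm on the 48 mm collar.

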